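# Seat the wax pot on its warmer

## Task

The wax pot stands askew on its electric warmer: it is on the centre spigot but rests on top of the alignment pegs. Gently push its handle round clockwise, seen from above, towards the warmer's dial side until the pot drops over the pegs and its foot plate lies fully home and flat on the warmer, then leave it alone. Treat the pot as full: do not lift it off or tip it, and leave the tins and wax bar around it where they stand.

Things in the scene. Friction and masses are not known exactly. Their poses are not given: they have to be found in the camera images.
- warmer: Grey square electric warmer, 190 x 190 mm, fixed on the table; its top, a steel deck, is 45 mm above the table. Origin: centre of its underside; z up; -x points to its front side, which has a round black dial in the middle (sticks out 14 mm).
- warmer_seat (a point): Centre of the warmer's deck, 45 mm above the warmer's origin, same axes: the place of the pot's origin when home. On the deck stand a centre spigot (24 mm diameter, 26 high) and three taper-tipped pegs (10 mm diameter, 14 high), 52 mm from the centre at 60, 170 and 290 degrees anticlockwise from +x, so the pot fits only one way round.
- pot: Loose lidded aluminium pot, 0.5 to 1 kg, 126 mm diameter, 123 high with knob, on a square foot plate 150 x 150 x 10 mm. Origin: centre of the plate's underside; z up; handle to -x. Plate holes: 26.5 mm for the spigot, 13 mm for the pegs; they fit when its x axis lies along the warmer's (handle over the dial). Starts 14 mm above the deck, turned 0.35 to 1.0 rad anticlockwise from above.
- pot_handle (a point): Middle of the pot's black bar handle, 120 mm from the pot's axis, 60 mm above its origin. The bar is level, 20 mm wide, 24 high, and runs from 85 to 145 mm from the axis. A few newtons sideways turn the pot on the spigot; when the holes meet the pegs it drops 14 mm by its own weight and the pegs stop it turning.
- pot_knob (a point): Top of the round black knob (34 mm diameter) in the middle of the pot's lid (the lid is fixed), 123 mm above the pot's origin.
- low_tin: Bystander: low tin with rolled card, 78 mm diameter, 60 mm high, front left of the warmer, near the table's edge. Origin: centre of its underside.
- wax_bar: Bystander: pale wax bar, 44 x 62 x 28 mm, right of the warmer. Origin: centre of its underside.
- clean_tin: Bystander: empty ribbed tin, 68 mm diameter, 76 mm high, behind the warmer. Origin: centre of its underside.

How it is judged (in metres and radians):
At the end, for the whole second after the job is handed in: The pot is at rest home on the warmer: underside of its foot plate less than 3 mm above the deck, centre within 5 mm of the deck's centre, x axes within 0.08 rad, tilted less than 0.03 rad, and released (z of pot in the frame of warmer_seat below 0.003 m and horizontal distance between pot and warmer_seat below 0.005 m and angle between the x axis of pot and the x axis of warmer, either way round below 0.08 rad and angle between pot's own z axis and vertical below 0.03 rad and linear speed of pot below 0.02 m/s); the robot touches nothing.
It fails at once if the pot is lifted: its underside rises more than 30 mm above the deck (16 mm above the peg tops) (z of pot in the frame of warmer_seat above 0.03 m).
It fails at once if the pot is tipped by more than 0.2 rad (angle between pot's own z axis and vertical above 0.2 rad).
It fails at once if a tin or the wax bar is moved by more than 20 mm (distance of any of low_tin, wax_bar, clean_tin from where it was at the start of the episode above 0.02 m).
It fails at once if the gripper's fingers shove the pot with more than 30 N (contact force between the fingers and pot above 30 N).
It also fails if it takes over 42 s, if anything falls off the work surface, if the arm or the gripper's body presses on something with over 40 N, if the wrist force passes 120 N, or if a joint passes its speed limit or range.

## Robot

A 6-joint arm with a two-finger parallel gripper is mounted at the origin on a cart in front of the work surface, level with it; the furniture and walls round the work are solid. World frame = base frame: x ahead of the robot, y to its left, z up, the work surface at z = 0. Lengths are in m, angles in degrees, forces in N, time in s.
With the tool pointing down it reaches from about 0.325 to 0.9 m from the base axis. Payload 6.1 kg.
Tool frame: the origin (TCP) lies midway between the tips of the shut fingers; the grasp point (between the pads) lies 19 mm behind it; z points along the fingers, y is the line along which they close (so a half turn about z gives the same grasp; the last joint's range is limited). The gripper opens to 85 mm and grips with 20 to 120 N. Pads are 22 mm wide; open, the fingers measure 114 mm over their backs; the gripper's body (76 mm by 85 mm) begins 54 mm behind the grasp point. The pads swing forward as they close: fully open they stand 13 mm farther back than shut.
Start: joints at [-7.225, 12.628, 87.462, -0, 79.91, -7.225], TCP at [0.625, -0, 0.231] pointing down, gripper open.
Joint ranges: [-170.65, 170.65], [-52.31, 119.04], [5.05, 147.46], [-71.25, 251.25], [11.57, 151.72], [-153.62, 153.62]. Speed limits (degrees/s): [147.25, 147.25, 172.46, 180, 180, 180].

## Interface

Orientations are given as a 3x3 rotation matrix whose columns are the frame's x, y, z axes.
In Python, from station import * gives the robot as it stands. The module is installed in compiled form; this text tells all that it offers.
- The arm moves only by the tool send_rows, never from a script. Its argument "deltas" is a list that holds one entry, the list of rows, each a list of 7 numbers: the turn, a rotation vector about the tool's x, y, z in degrees, then the shift along the tool's x, y, z in cm, then the opening, from 0 (shut) to 1 (fully open). In form: [[[wx, wy, wz, dx, dy, dz, fingers], ...]]. A call has exactly 8 rows; each row is the pose to reach, as a shift and turn from the pose commanded when the call began, along the tool's axes at that moment; what a row does not reach only later rows make up. A row lasts 1/8 s, in which the tool goes at most 62.5 mm and 10.7 degrees, less where a joint would pass 70% of its speed; a pose out of reach is approached as far as the arm can. A call with a gripper value outside its range is refused whole. The fingers move at their own pace and stop on an object; "squeeze" is the grip in N (left out, the last holds). Time passes only in rows, so rows that repeat a pose let the fingers close, or fill a call up. It gives the time, the measured TCP pose, the force, the opening and the grip force at its end, in the units of the state.
- sense(): the state, without advancing time (a new reading comes with each control period).
- get_image(name): name is "scene" or "side" or "wrist"; returns the picture (480x640x3 uint8, red, green, blue); there is no depth.
- camera_info(name): a dict with "fx", "fy", "cx", "cy" (pixels), "pose" (4x4, takes a point from camera to world coordinates). Camera axes: x right, y up, looking along -z (the intrinsics and any distortion apply to the point x, -y, -z); pixel columns grow to the right and rows downward; lengths in m; the calibration is good to about 2 mm. A picture is of the moment at which its call begins: read the wrist's pose just before it. camera_info takes no time and is no camera call; for the wrist camera it gives the pose at the moment of the call.
- job_done(): hands the job in; it is judged then, once.
Trained networks look in the newest picture that a camera, given by its name, has taken for a name from the list of things; names that differ only in an ending like _2 or _b are one class to them, and where a whole thing is asked for, a point or a joint stands for the part that bears it (a point fixed in the world has none). Each returns a list of dicts, best first, with "conf" (0 to 1); they miss things now and then, are a little off and sometimes report something else, mostly with a low value. They report only what shows in the picture. A call takes as long as a camera call.
- recognise(thing, camera): "location" ([row, column] in pixels, amid what is visible of it).
The state is a dict: "clock": time; "joint_pos": joint angles; "joint_vel": joint speeds; "joint_efforts": joint torques, N m; "tcp_pos": TCP position; "ee_rot": TCP orientation; "ft_force": force on the tool from outside, world axes, zero at the start; "wrist_torque": the same for the moment, N m; "finger_gap": finger opening in m; "grip_force": force on a finger pad.
Only numpy, scipy, OpenCV 4.12 (cv2) and the standard library are available. Lean on these libraries where they do the work, as an engineer would, in place of code of your own. Each camera call takes 0.05 s, during which the arm holds its last target. There are 200 camera calls.

## Working session

There is one attempt and no reset: what is moved stays moved. The work goes in short steps, Python scripts to look and compute and a tool call to move; the robot and the scene stay as the last step left them, time stands still between calls to the robot, and variables do not carry over. Pictures are saved under pics/ and viewed, at most 10 in all, crops included, and the job is handed in when it is done.

Besides the shell and the picture viewer there is one more tool, called as name([rows], argument=value, ...), one row to a line, values as JSON. send_rows: Moves the arm, as the interface text tells. Its arguments: {"type":"object","properties":{"deltas":{"type":"array"},"squeeze":{"type":"number"}},"required":["deltas"]}

```bash
mkdir -p pics; cat > h.py <<'E'
from station import *
import numpy as np, cv2
def P(n):
    c=camera_info(n); return c
def ray(c,rc):
    p=np.array(c["pose"]); d=np.array([(rc[1]-c["cx"])/c["fx"],-(rc[0]-c["cy"])/c["fy"],-1.]); d=p[:3,:3]@d
    return p[:3,3],d/np.linalg.norm(d)
def atz(c,rc,z):
    o,d=ray(c,rc); return o+d*(z-o[2])/d[2]
def tri(rs):
    A=sum(np.eye(3)-np.outer(d,d) for o,d in rs); b=sum((np.eye(3)-np.outer(d,d))@o for o,d in rs)
    x=np.linalg.solve(A,b); return x,[float(np.linalg.norm((np.eye(3)-np.outer(d,d))@(x-o))) for o,d in rs]
E
python3 - <<'E'
from h import *
np.set_printoptions(precision=3,suppress=True)
print({k:v for k,v in camera_info("scene").items() if k!='pose'})
im={n:get_image(n) for n in("scene","side")}
for n in im: cv2.imwrite(f"pics/{n}0.png",im[n][:,:,::-1])
cs={n:P(n) for n in im}
for t in("pot_handle","pot_knob","pot","warmer","low_tin","wax_bar","clean_tin"):
    L=[]
    for n in im:
        r=recognise(t,n)
        print(t,n,[(np.round(q["location"]),round(q["conf"],2)) for q in r[:2]])
        if r:L.append(ray(cs[n],r[0]["location"]))
    if len(L)==2: print("   ",*tri(L))
print(sense()["clock"],cs["scene"]["pose"],cs["side"]["pose"])
E
```

```text
{'fx': 493.82117367412275, 'fy': 493.82117367412275, 'cx': 308.2227225635614, 'cy': 243.01127189235905}
pot_handle scene [(array([258., 310.]), 0.73)]
pot_handle side [(array([256., 306.]), 0.96)]
    [ 0.577 -0.257  0.094] [0.0013594016298844327, 0.0013594016298843475]
pot_knob scene [(array([259., 310.]), 0.73), (array([292., 309.]), 0.27)]
pot_knob side [(array([254., 304.]), 0.74)]
    [ 0.578 -0.259  0.095] [0.003583027896317334, 0.0035830278963173727]
pot scene [(array([259., 310.]), 0.64)]
pot side [(array([257., 302.]), 0.84)]
    [ 0.583 -0.252  0.09 ] [0.003874830506057302, 0.0038748305060573762]
warmer scene [(array([289., 311.]), 0.59)]
warmer side [(array([287., 305.]), 0.85)]
    [ 0.578 -0.26  -0.005] [0.002156419563931428, 0.002156419563931497]
low_tin scene [(array([259., 187.]), 0.57)]
low_tin side [(array([351., 356.]), 0.7)]
    [0.386 0.03  0.026] [0.0015211994646560881, 0.0015211994646559767]
wax_bar scene [(array([394., 344.]), 0.96)]
wax_bar side [(array([246., 386.]), 0.63)]
    [ 0.403 -0.551  0.007] [0.0025563792653226698, 0.002556379265322721]
clean_tin scene [(array([237., 343.]), 0.79)]
clean_tin side [(array([278., 240.]), 0.87)]
    [ 0.745 -0.201  0.038] [0.0046089021682526685, 0.004608902168252598]
0.8 [[ 0.746  0.42  -0.517 -0.046]
 [-0.666  0.454 -0.592 -0.964]
 [-0.014  0.786  0.618  0.885]
 [ 0.     0.     0.     1.   ]] [[-0.972  0.114 -0.205  0.227]
 [-0.234 -0.417  0.878  1.076]
 [ 0.014  0.902  0.432  0.793]
 [ 0.     0.     0.     1.   ]]
```

View pics/scene0.png

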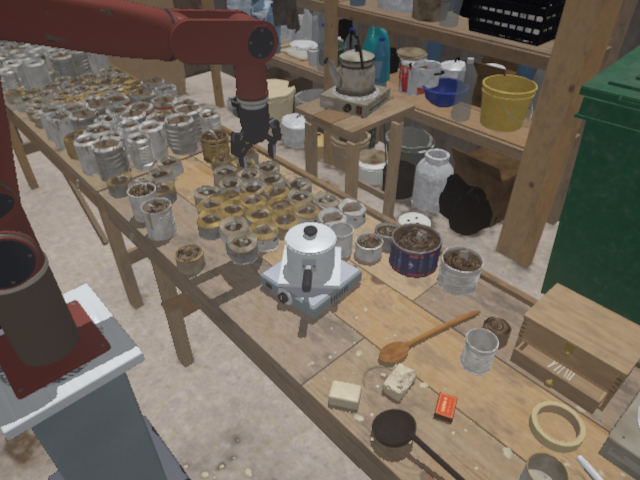

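View pics/side0.png

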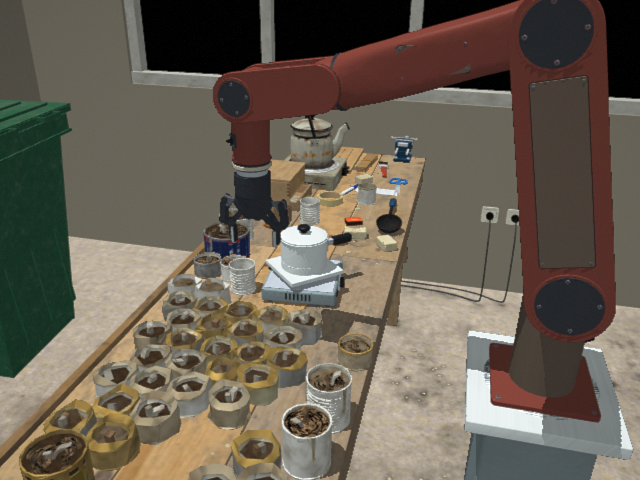

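The pot stands on the warmer in both pictures. In the scene view the knob is near (231,311), the handle runs from about (265,308) to (290,306), and the dial is near (297,283) (row, col). In the side view the knob is near (229,304) and the handle near (239,340).

```bash
python3 - <<'E'
from h import *
np.set_printoptions(precision=3,suppress=True)
a,b=P("scene"),P("side")
k=tri([ray(a,(229,311)),ray(b,(227,304))]);print("knob",*k)
h=tri([ray(a,(278,307)),ray(b,(239,341))]);print("handle",*h)
print("dial",atz(a,(297,283),.024))
for n,rc in (("deckL",(283,262)),("deckFront",(308,314)),("deckR",(272,360))): print(n,atz(a,rc,.045))
s=cv2.imread("pics/scene0.png")[210:330,240:380]; t=cv2.imread("pics/side0.png")[210:310,250:370]
cv2.imwrite("pics/c.png",np.hstack([cv2.resize(s,(400,343),interpolation=2),cv2.resize(t,(400,343),interpolation=2)]))
E
```

```text
knob [ 0.583 -0.253  0.179] [0.0019825389971245702, 0.0019825389971246193]
handle [ 0.501 -0.329  0.121] [0.002757848383580336, 0.002757848383580357]
dial [ 0.483 -0.259  0.024]
deckL [ 0.463 -0.202  0.045]
deckFront [ 0.501 -0.354  0.045]
deckR [ 0.673 -0.339  0.045]
```

View pics/c.png

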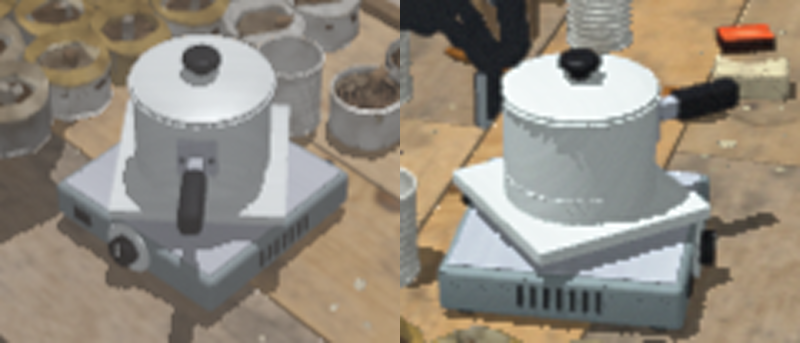

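The height checks hold: knob z is 0.179 against an expected 0.182, and handle z is 0.121 against 0.119. The pot needs about 40° of clockwise turn. The crop shows the handle in front and to the right of the dial. Next I refine the warmer's yaw from its corners and work out the tool axes.

```bash
python3 - <<'E'
from h import *
np.set_printoptions(precision=3,suppress=True)
a,b=P("scene"),P("side")
f=lambda x,y:(210+y*120/343,240+x*140/400)
g=lambda x,y:(210+y*100/343,250+x*120/400)
for p in((60,183),(203,283),(348,178)): print("sc",atz(a,f(*p),.045))
for p in((462,205),(440,265),(692,270),(715,175)): print("sd",atz(b,g(p[0]-400,p[1]),.045))
print("dial",atz(a,f(122,250),.022))
print("hbase",atz(a,f(193,180),.131),"htip",atz(a,f(190,228),.119), "side tip",atz(b,g(337,92),.119),"side base",atz(b,g(280,105),.119))
s=sense();print(s["ee_rot"],s["tcp_pos"],s["ft_force"],s["finger_gap"])
E
```

```text
sc [ 0.482 -0.174  0.045]
sc [ 0.494 -0.352  0.045]
sc [ 0.676 -0.343  0.045]
sd [ 0.676 -0.243  0.045]
sd [ 0.663 -0.15   0.045]
sd [ 0.476 -0.192  0.045]
sd [ 0.49  -0.346  0.045]
dial [ 0.483 -0.258  0.022]
hbase [ 0.509 -0.324  0.131] htip [ 0.479 -0.355  0.119] side tip [ 0.475 -0.35   0.119] side base [ 0.514 -0.315  0.119]
[[-0.  1. -0.]
 [ 1.  0. -0.]
 [-0. -0. -1.]] [0.625 0.    0.231] [-0.099 -0.637 -0.194] 0.08548746392185334
```

send_rows([
  [[0,0,0,-3,-0.8,-1,0],[0,0,0,-8,-2.2,-2,0],[0,0,0,-13,-3.7,-2,0],[0,0,0,-18,-5.1,-2,0],[0,0,0,-23,-6.6,-2,0],[0,0,0,-28,-8,-2,0],[0,0,0,-33,-9.4,-2,0],[0,0,0,-37,-10.5,-2,0]],
], squeeze=20)

```text
clock: 1.8
tcp_pos: [0.5191, -0.372, 0.2514]
ee_rot: [[0.001, 1.0, 0.0], [1.0, -0.001, -0.0], [-0.0, 0.0, -1.0]]
ft_force: [0.1, -0.2, -0.6]
finger_gap: -0.0004
grip_force: 0.0
```

send_rows([
  [[0,0,0,-0.8,-0.3,0,0],[0,0,0,-0.8,-0.3,2,0],[0,0,0,-0.8,-0.3,4,0],[0,0,0,-0.8,-0.3,6,0],[0,0,0,-0.8,-0.3,8,0],[0,0,0,-0.8,-0.3,8,0],[0,0,0,-0.8,-0.3,8,0],[0,0,0,-0.8,-0.3,8,0]],
])

```text
clock: 2.8
tcp_pos: [0.5176, -0.3786, 0.1726]
ee_rot: [[0.0, 1.0, 0.002], [1.0, -0.0, -0.002], [-0.002, 0.002, -1.0]]
ft_force: [-0.1, 0.6, -0.6]
finger_gap: -0.0001
grip_force: 0.0
```

```bash
python3 - <<'E'
from h import *
np.set_printoptions(precision=3,suppress=True)
im={n:get_image(n)[:,:,::-1] for n in("scene","side","wrist")}
s=im["scene"][190:340,220:400]; t=im["side"][180:320,240:408]
cv2.imwrite("pics/d.png",np.hstack([cv2.resize(s,(400,333),interpolation=2),cv2.resize(t,(400,333),interpolation=2)]))
s=sense();print(s["tcp_pos"],s["ft_force"],s["finger_gap"],s["clock"])
E
```

```text
[ 0.517 -0.378  0.172] [-0.738  0.753  0.424] 0.00020952252690087668 2.95
```

View pics/d.png

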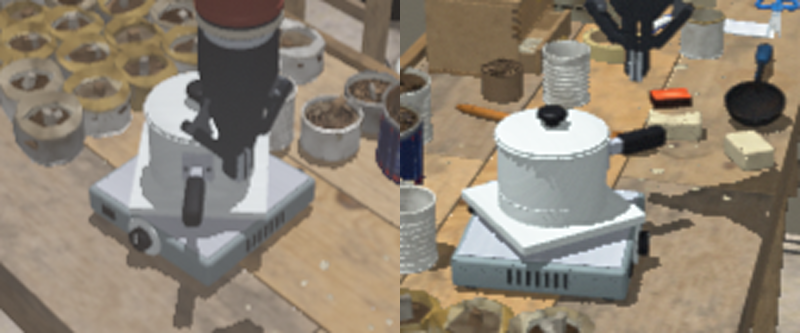

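The closed fingers, at about (160,238) in the left crop and (75,637) in the right, are on the correct far side of the handle. The finger linkage flares out above the tips. I'll turn the tool 43° anticlockwise so that flare lies along the bar, then lower the tips only to handle height.

send_rows([
  [[0,0,-8,0,0,0,0],[0,0,-16,0,0,0,0],[0,0,-24,0,0,1,0],[0,0,-32,0,0,2,0],[0,0,-40,0,0,4,0],[0,0,-43,0,0,6,0],[0,0,-43,0,0,7,0],[0,0,-43,0,0,7,0]],
])

```text
clock: 3.95
tcp_pos: [0.5166, -0.3777, 0.1007]
ee_rot: [[-0.681, 0.732, -0.001], [0.732, 0.681, 0.001], [0.001, -0.0, -1.0]]
ft_force: [0.3, -1.0, -0.7]
finger_gap: -0.0002
grip_force: 0.0
```

send_rows([
  [[0,0,0,0.2,0,0,0],[0,0,0,0.4,0,0,0],[0,0,0,0.6,0,0,0],[0,0,0,0.8,0,0,0],[0,0,0,1.0,0,0,0],[0,0,0,1.2,0,0,0],[0,0,0,1.4,0,0,0],[0,0,0,1.6,0,0,0]],
])

```text
clock: 4.95
tcp_pos: [0.506, -0.3662, 0.1013]
ee_rot: [[-0.682, 0.731, -0.0], [0.731, 0.682, 0.0], [0.0, 0.0, -1.0]]
ft_force: [-0.2, 0.3, -0.4]
finger_gap: -0.0003
grip_force: 0.0
```

```bash
cat > look.py <<'E'
from h import *
import sys
im={n:get_image(n)[:,:,::-1] for n in("scene","side")}
s=im["scene"][190:340,220:400]; t=im["side"][180:320,240:408]
cv2.imwrite(f"pics/{sys.argv[1]}.png",np.hstack([cv2.resize(s,(400,333),interpolation=2),cv2.resize(t,(400,333),interpolation=2)]))
E
python3 look.py e; python3 -c "
from math import *
for p in range(0,31,5):
    f=radians(p);r,s=13,2.3
    print(p,round(r*sin(f)+s*(1-cos(f)),2),round(r*(1-cos(f))-s*sin(f),2))"
```

```text
0 0.0 0.0
5 1.14 -0.15
10 2.29 -0.2
15 3.44 -0.15
20 4.58 -0.0
25 5.71 0.25
30 6.81 0.59
```

View pics/e.png

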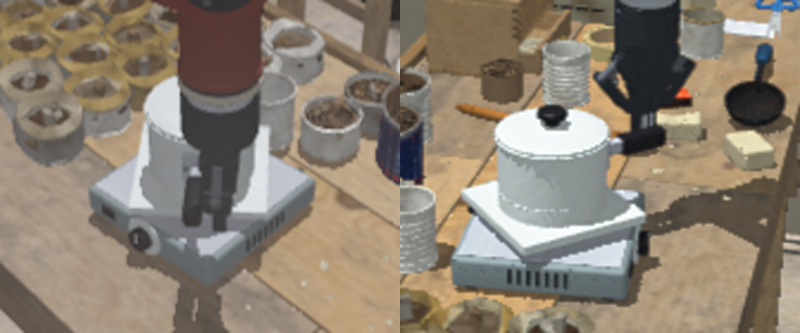

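The fingers stand about 1 cm short of the handle on its right side (crop (195,215)), aligned with the bar. I'll sweep along the arc.

send_rows([
  [[0,0,1.5,0.35,-0.05,0,0],[0,0,3,0.7,-0.1,0,0],[0,0,4.5,1.05,-0.13,0,0],[0,0,6,1.4,-0.17,0,0],[0,0,7.5,1.7,-0.18,0,0],[0,0,9,2.05,-0.2,0,0],[0,0,10.5,2.4,-0.2,0,0],[0,0,12,2.75,-0.2,0,0]],
])

```text
clock: 6.05
tcp_pos: [0.4857, -0.3475, 0.1014]
ee_rot: [[-0.514, 0.858, 0.0], [0.858, 0.514, -0.0], [-0.0, -0.0, -1.0]]
ft_force: [0.1, -1.7, -0.8]
finger_gap: 0.0001
grip_force: 1.0
```

send_rows([
  [[0,0,1.5,0.35,-0.05,0,0],[0,0,3,0.7,-0.1,0,0],[0,0,4.5,1.05,-0.13,0,0],[0,0,6,1.4,-0.17,0,0],[0,0,7.5,1.7,-0.18,0,0],[0,0,9,2.05,-0.2,0,0],[0,0,10.5,2.4,-0.2,0,0],[0,0,12,2.75,-0.2,0,0]],
])

```text
clock: 7.05
tcp_pos: [0.4698, -0.3248, 0.1013]
ee_rot: [[-0.324, 0.946, -0.0], [0.946, 0.324, 0.0], [0.0, -0.0, -1.0]]
ft_force: [-0.6, -2.6, 0.7]
finger_gap: 0.0
grip_force: 1.2
```

```bash
python3 look.py f
```

```text
(no output)
```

View pics/f.png

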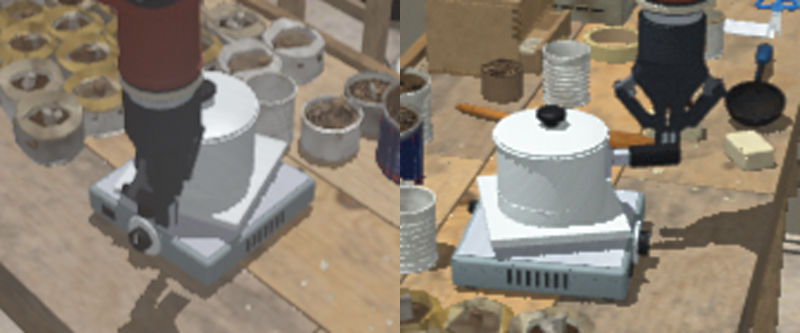

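The pot has turned with the finger by roughly 20°, with a push force of about 2.6 N. The handle now nears the dial (crop: handle under the fingers at (215,150), dial at (238,143)). The plate is still raised, so I continue more slowly.

send_rows([
  [[0,0,1.2,0.28,-0.03,0,0],[0,0,2.5,0.57,-0.07,0,0],[0,0,3.7,0.85,-0.1,0,0],[0,0,5,1.14,-0.15,0,0],[0,0,6.2,1.43,-0.17,0,0],[0,0,7.5,1.72,-0.18,0,0],[0,0,8.7,2.0,-0.2,0,0],[0,0,10,2.29,-0.2,0,0]],
])

```text
clock: 8.15
tcp_pos: [0.4605, -0.3038, 0.1013]
ee_rot: [[-0.155, 0.988, -0.0], [0.988, 0.155, 0.0], [0.0, -0.0, -1.0]]
ft_force: [-1.5, -2.7, -0.2]
finger_gap: -0.0002
grip_force: 1.1
```

send_rows([
  [[0,0,0.3,0.06,0,0,0],[0,0,0.6,0.12,0,0,0],[0,0,0.9,0.18,0,0,0],[0,0,1.2,0.24,0,0,0],[0,0,1.5,0.3,-0.05,0,0],[0,0,1.7,0.36,-0.05,0,0],[0,0,2,0.42,-0.05,0,0],[0,0,2,0.46,-0.05,0,0]],
])

```text
clock: 9.15
tcp_pos: [0.4594, -0.2995, 0.1013]
ee_rot: [[-0.122, 0.993, 0.0], [0.993, 0.122, 0.0], [0.0, 0.0, -1.0]]
ft_force: [-0.4, -1.1, -0.0]
finger_gap: -0.0001
grip_force: 0.9
```

```bash
python3 look.py g
```

```text
(no output)
```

View pics/g.png

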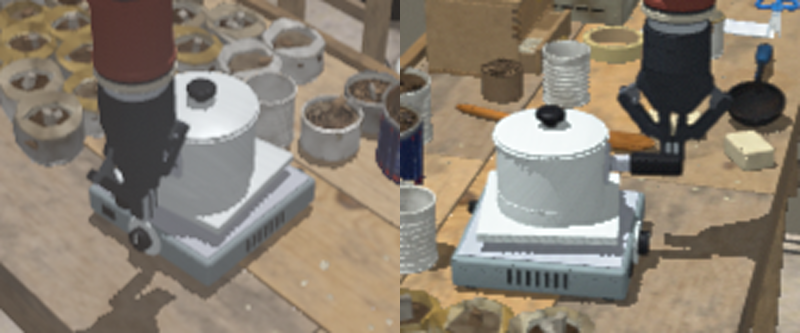

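The plate is still raised but nearly square with the deck. I continue in small steps and watch the force.

send_rows([
  [[0,0,0.3,0.06,0,0,0],[0,0,0.6,0.12,0,0,0],[0,0,0.9,0.18,0,0,0],[0,0,1.2,0.24,0,0,0],[0,0,1.5,0.3,-0.05,0,0],[0,0,1.7,0.36,-0.05,0,0],[0,0,2,0.42,-0.05,0,0],[0,0,2,0.46,-0.05,0,0]],
])

```text
clock: 10.25
tcp_pos: [0.4584, -0.295, 0.1013]
ee_rot: [[-0.087, 0.996, 0.0], [0.996, 0.087, 0.0], [0.0, 0.0, -1.0]]
ft_force: [0.3, -0.0, 0.3]
finger_gap: 0.0002
grip_force: 0.3
```

```bash
cat > knob.py <<'E'
from h import *
b=get_image("side"); a=cv2.cvtColor(cv2.imread("pics/side0.png"),cv2.COLOR_BGR2RGB)
def rows(im): # lid white top and knob dark rows
    c=im[215:250,290:320].astype(int).sum(2); k=np.argwhere(c<150); return k.mean(0)+[215,290],len(k)
print(rows(a),rows(b),sense()["ft_force"])
E
python3 knob.py
```

```text
(array([228.0952381 , 303.47619048]), 63) (array([228.56716418, 302.41791045]), 67) [-0.01431171  0.34100012  0.20202749]
```

send_rows([
  [[0,0,0.3,0.06,0,0,0],[0,0,0.6,0.12,0,0,0],[0,0,0.9,0.18,0,0,0],[0,0,1.2,0.24,0,0,0],[0,0,1.5,0.3,-0.05,0,0],[0,0,1.7,0.36,-0.05,0,0],[0,0,2,0.42,-0.05,0,0],[0,0,2,0.46,-0.05,0,0]],
])

```text
clock: 11.3
tcp_pos: [0.4575, -0.2905, 0.1013]
ee_rot: [[-0.052, 0.999, 0.0], [0.999, 0.052, -0.0], [-0.0, 0.0, -1.0]]
ft_force: [-0.3, 0.1, -0.3]
finger_gap: 0.0003
grip_force: 0.0
```

```bash
python3 knob.py; python3 look.py i
```

```text
(array([228.0952381 , 303.47619048]), 63) (array([233.09677419, 303.53225806]), 62) [0.38395376 0.03914298 0.0551943 ]
```

The knob dropped 5 px, which matches 14 mm, and the contact force is zero. I back off sideways, then go up.

send_rows([
  [[0,0,0,-0.8,0,0,0],[0,0,0,-2,0,0,0],[0,0,0,-4,0,0,0],[0,0,0,-6,0,0,0],[0,0,0,-8,0,-2,0],[0,0,0,-9,0,-6,0],[0,0,0,-9,0,-10,0],[0,0,0,-9,0,-13,0]],
])

```text
clock: 12.45
tcp_pos: [0.4623, -0.3824, 0.2334]
ee_rot: [[-0.051, 0.999, 0.001], [0.999, 0.051, -0.002], [-0.002, 0.001, -1.0]]
ft_force: [0.5, -0.7, 0.6]
finger_gap: 0.0001
grip_force: 0.0
```

```bash
python3 knob.py; python3 look.py j
```

```text
(array([228.0952381 , 303.47619048]), 63) (array([233.03174603, 303.50793651]), 63) [ 0.96342538 -1.47476547  2.93488332]
```

View pics/j.png

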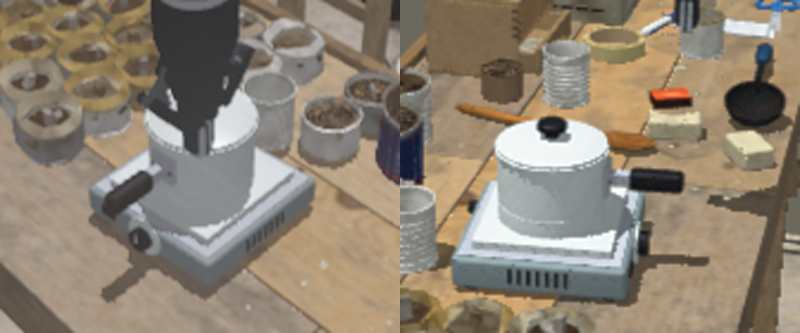

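The plate lies flat on the deck and square with it, and the handle is over the dial (crop (193,128) above (238,143)). The bystanders look unmoved and the arm is clear.

```bash
python3 -c "
from station import *
print(job_done())"
```

```text
the job is handed in; nothing more can be done
None
```

I pushed the pot's handle round clockwise until the pot dropped about 14 mm over the pegs. In the camera views it sits flat and square on the warmer, with the arm clear and the bystanders apparently unmoved. I handed the job in at about 12.6 s of the 42 s allowed; no verdict came back.

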